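# Wedge up the puzzle board

## Robot

A 6-joint arm with a two-finger parallel gripper is mounted at the origin on the work surface. World frame = base frame: x ahead of the robot, y to its left, z up, the work surface at z = 0. Lengths are in m, angles in rad, forces in N, time in s.
With the tool pointing down it reaches from about 0.4 to 0.825 m from the base axis. Payload 7 kg.
Tool frame: the origin (TCP) lies between the finger pads; the fingertips stand 14 mm ahead of it and the grasp point (between the pads) lies 5 mm behind it; x points along the fingers, y is the direction in which the jaws open and shut, and the axes are right-handed (so a half turn about x gives the same grasp; the last joint's range is limited). The gripper opens to 85 mm and grips with 20 to 120 N. Pads are 22 mm wide; open, the fingers measure 114 mm over their backs; the gripper's body (76 mm by 85 mm) begins 54 mm behind the grasp point. The pads swing forward as they close: fully open they stand 13 mm farther back than shut.
Start: joints at [1.402, 0.359, 0.012, 0, -1.224, -0.288], TCP at [0.298, 0.606, 0.215] pointing down, gripper open.
Joint ranges: [-3.07, 3.07], [-1.43, 2.12], [-1.02, 1.25], [-3.03, 1.67], [-3.05, -0], [-3.03, 3.03]. Speed limits (rad/s): [2.39, 2.39, 3.01, 3.14, 3.14, 3.14].

## Interface

Orientations are given as a unit quaternion [w, x, y, z].
In Python, from rig import telemetry, snapshot, job_done, boxes_of gives the robot as it stands. The module is installed in compiled form; this text tells all that it offers.
- The arm moves only by the tool carry_out, never from a script. Its argument "plan" is text: rows parted by semicolons, each of 5 numbers parted by spaces: the finger opening in cm, from 0 to 8.54, then the shift along the tool's x, y, z in cm, then the turn about the tool's x in degrees. In form: hand x y z spin; .... A call has 1 to 20 rows; each row is the pose to reach, as a shift and turn from the pose commanded when the call began, along the tool's axes at that moment; what a row does not reach only later rows make up. A row lasts 1/8 s, in which the tool goes at most 62.5 mm and 10.7 degrees, less where a joint would pass 70% of its speed; a pose out of reach is approached as far as the arm can. A call with a gripper value outside its range is refused whole. The fingers move at their own pace and stop on an object; "grip_force" is the grip in N (left out, the last holds). Time passes only in rows, so rows that repeat a pose let the fingers close. It gives the time, the measured TCP pose, the force and the opening at its end, in the units of the state.
- telemetry.sense(): the state, without advancing time (a new reading comes with each control period).
- snapshot(name): name is "side" or "top"; returns a dict with "img" (400x640x3 uint8, red, green, blue), "fx", "fy", "cx", "cy" (pixels), "k1" (the pictures are not rectified: a ray, as slopes to the right and down, at radius r is drawn at 1 + k1 r^2 times it, then the intrinsics apply), "world_from_camera" (4x4, takes a point from camera to world coordinates). Camera axes: x right, y down, z forward; pixel columns grow to the right and rows downward; lengths in m; the calibration is good to about 2 mm. A picture is of the moment at which its call begins. There is no depth.
- job_done(): hands the job in, once; it reports no verdict.
Trained networks look in a picture, given as the dict that the camera call returned (one of the last four; its "shot" number tells which), for a name from the list of things; names that differ only in an ending like _2 or _b are one class to them, and where a whole thing is asked for, a point or a joint stands for the part that bears it (a point fixed in the world has none). Each returns a list of dicts, best first, with "conf" (0 to 1); they miss things now and then, are a little off and sometimes report something else, mostly with a low value. They report only what shows in the picture. A call takes as long as a camera call. They do not tell look-alikes from the thing itself.
- boxes_of(thing, picture): "box" ([centre column, centre row, width, height] in pixels, round what is visible of it).
The state is a dict: "clock": time; "joint_positions": joint angles; "joint_vel": joint speeds; "tau": joint torques, N m; "ee_pos": TCP position; "ee_rot": TCP orientation; "ft_force": force on the tool from outside, world axes, zero at the start; "wrist_torque": the same for the moment, N m; "grip_width": finger opening in m.
Only numpy, scipy, OpenCV 4.12 (cv2) and the standard library are available. Lean on these libraries where they do the work, as an engineer would, in place of code of your own. Each camera call takes 0.05 s, during which the arm holds its last target.

## Task

Turn the brass clamp a quarter turn counter-clockwise (seen from above) so that its finger is clear of the ash puzzle board. Then take the walnut wedge by its upright grip and, with it lying flat on the lazy-susan base, push it thin end first under the middle of the board's front edge until both front feet just lift off the base, by about 6 mm. Finish while still gripping the wedge there, with the wedge alone holding that edge up, and leave the inkwell on the board, the two dishes and the magnifier undisturbed.

Things in the scene. Friction and masses are not known exactly. Their poses are not given: they have to be found in the camera images.
- base: Lazy-susan base, fixed, does not turn: wooden plate 360 (x) x 270 (y) mm on a round foot, its top 40 mm above the table. Origin: centre of its underside; x runs from the front (robot side) to the back with the brass crank; z up. A back stop and side fences 15 mm high keep the board in place (1 to 2 mm play). In front of the board (x -180 to -34 mm) it is bare but for the clamp.
- base_top (a point): Centre of the base plate's top face (40 mm above the base's origin), axes as the base.
- board: Loose ash puzzle board, 0.45 to 0.7 kg, 200 (x) x 240 (y) x 16 mm on four 6 mm high feet (20 x 30 mm, at x +-85, y +-95), flat on the base plate, front edge at base x = -34 mm. Origin: centre, at sole height; axes as the base. Lower face 6 mm, top 22 mm above the plate; between the front feet a 160 mm wide gap is open for the wedge. It tips up about its back feet.
- lip (a point): Middle of the board's front edge, at the board's lower face: 6 mm above the base plate while the board lies flat. Axes as the board.
- foot_left (a point): Sole (centre of the underside) of the board's front foot on the +y side, 15 mm behind the front edge; on the base plate at the start.
- foot_right (a point): Sole of the board's front foot on the -y side, 15 mm behind the front edge; on the base plate at the start.
- clamp (a joint): Angle of the brass clamp, rad. At 0 its finger points to base +x, over the board's front edge, and the board can rise only about 2 mm. Grows counter-clockwise from above (finger swings outward to base +y); range 0 to 1.75, starts at 0 to 0.25. Finger clear of the board above 1.2; at 1.57 parallel to the edge. Stiff (0.08 N m), stays where left.
- clamp_grip (a point): On the clamp's upright axis, 56 mm above the plate; x along wing and finger, turns with the clamp. Wing grip: upright plate 44 mm long, 12 mm thick, 31 to 62 mm above the plate, centred on the axis. The finger below it, 14 mm wide, 23.5 to 31.5 mm above the plate, reaches 42 mm from the axis. Axis at base x = -59, y = +85 mm, 25 mm before the board.
- wedge: Loose walnut wedge, 0.1 kg, on the table right of the base. Origin: underside, below the centre of its grip; x to the thin end, z up. Grip: upright block 36 (x) x 24 (y) x 50 mm high. Ramp ahead of it, 34 mm wide, 18 mm high at x = 18 mm, falling evenly to 3 mm at the toe, x = 110 mm. Ramp height h under the board's edge raises that edge h - 6 mm: 6 mm with the toe 55 mm past the edge.
- toe (a point): Middle of the wedge's thin end, at its underside, 110 mm ahead of the wedge's origin. Axes as the wedge.
- inkwell: Squat glass inkwell used as a weight, diameter 52 mm, 38 mm high, 0.2 kg, standing loose on the board's back right part. Origin: centre of its underside. Leave it.
- dish1: Turquoise enamel dish, diameter 96 mm, 22 mm high, loose on the table to the left. Origin: centre of its underside. Leave it.
- dish2: The other, same turquoise enamel dish, loose on the table to the left. Origin: centre of its underside. Leave it.
- magnifier: Bone-handled magnifier lying flat on the table at the far right, 170 mm long along its x (lens to +x), at most 14 mm high. Origin: underside, between lens and handle. Leave it.
Not all that is in view belongs to the job. Of the things like the wedge, leave any that is pink; of the rest the smaller one is meant.

How it is judged:
On the way, in this order (a step that is already met when the one before it is completed fails the run):
1. the clamp's finger is turned clear while the board is still down and the wedge is not yet under it (value of joint clamp above 1.2 rad and z of each of foot_left, foot_right in the frame of base_top below 0.002 m and not (contact force between wedge and board above 0.3 N)), for 0.2 s.
2. the wedge lifts both front feet off the base (z of each of foot_left, foot_right in the frame of base_top above 0.0025 m and contact force between wedge and board above 0.8 N), for 0.2 s.
At the end, for the whole second after the job is handed in: Clamp past 1.2 rad; both front feet 2.5 to 9.5 mm above the base plate; wedge flat on the base (4 mm, 0.1 rad), toe 10 mm or more past the edge, within 40 mm of its middle, bearing the board and gripped (over 2 N); robot not touching the board; all still (all of step 2 and value of joint clamp above 1.2 rad and z of each of foot_left, foot_right in the frame of base_top below 0.0095 m and contact force between the fingers and wedge above 2 N and contact force between each of the arm, the fingers and board below 0.2 N and z of wedge in the frame of base_top below 0.004 m and angle between wedge's own z axis and vertical below 0.1 rad and x of toe in the frame of lip above 0.01 m and y of toe in the frame of lip between -0.04 and 0.04 m and linear speed of each of board, wedge below 0.02 m/s); the arm keeps its last pose, push and grip.
It fails at once if the inkwell is disturbed (moved over 25 mm) (distance of inkwell from where it was at the start of the episode above 0.025 m).
It fails at once if the dish1 is disturbed (moved over 30 mm) (distance of dish1 from where it was at the start of the episode above 0.03 m).
It fails at once if the dish2 is disturbed (moved over 30 mm) (distance of dish2 from where it was at the start of the episode above 0.03 m).
It fails at once if the magnifier is disturbed (moved over 30 mm) (distance of magnifier from where it was at the start of the episode above 0.03 m).
It fails at once if the board is heaved up: a front foot over 20 mm off the base (z of any of foot_left, foot_right in the frame of base_top above 0.02 m).
It also fails if it takes over 56 s, if anything falls off the work surface, if the arm or the gripper's body presses on something with over 40 N, if the wrist force passes 120 N, or if a joint passes its speed limit or range.

## Working session

There is one attempt and no reset: what is moved stays moved. The work goes in short steps, Python scripts to look and compute and a tool call to move; the robot and the scene stay as the last step left them, time stands still between calls to the robot, and variables do not carry over. Pictures are saved under pics/ and viewed, and the job is handed in when it is done.

Besides the shell and the picture viewer there is one more tool, called after "Call:" by a JSON object that holds its "api" and its "payload". carry_out: Moves the arm, as the interface text tells. Its arguments: {"type":"object","properties":{"plan":{"type":"string"},"grip_force":{"type":"number"}},"required":["plan"]}

```bash
mkdir -p pics; cat > h.py <<'E'
import numpy as np, cv2
from rig import telemetry, snapshot, job_done, boxes_of
def snap(n,f):
    s=snapshot(n); cv2.imwrite('pics/'+f,s['img'][:,:,::-1]); return s
def ray(s,u,v):
    xd=np.array([(u-s['cx'])/s['fx'],(v-s['cy'])/s['fy']]); x=xd.copy()
    for _ in range(30): x=xd/(1+s['k1']*(x@x))
    T=np.array(s['world_from_camera']); return T[:3,3],T[:3,:3]@np.array([x[0],x[1],1])
def at(s,u,v,z):
    o,d=ray(s,u,v); return o+d*(z-o[2])/d[2]
def proj(s,p):
    T=np.linalg.inv(np.array(s['world_from_camera'])); c=T[:3,:3]@np.array(p)+T[:3,3]
    x=c[:2]/c[2]; x=x*(1+s['k1']*(x@x)); return np.array([x[0]*s['fx']+s['cx'],x[1]*s['fy']+s['cy']])
E
python3 - <<'E'
from h import *
t=telemetry.sense(); print(t)
for n in('top','side'):
    s=snap(n,n+'0.png'); print(n,s['fx'],s['k1'],np.round(s['world_from_camera'],3).tolist())
    for th in('base','board','clamp','wedge','inkwell','dish1','magnifier'):
        print(th,[(np.round(b['box']).tolist(),round(b['conf'],2)) for b in boxes_of(th,s)])
E
```

```text
{'clock': 0.0, 'joint_positions': array([ 1.40208511e+00,  3.59372923e-01,  1.10290841e-02, -3.50571357e-04,
       -1.22408726e+00, -2.88103698e-01]), 'joint_vel': array([-1.56048426e-05, -4.01069556e-04,  1.46564689e-03, -2.40539277e-03,
        6.26879620e-04, -1.76541337e-03]), 'tau': array([-1.54993319e-03, -5.83322453e+01,  2.93418860e+01,  6.93680048e+00,
       -5.90790718e-03,  1.06059818e-05]), 'ee_pos': array([0.29753408, 0.60530585, 0.2141597 ]), 'ee_rot': array([ 0.15956497, -0.68865032,  0.16073277,  0.68881401]), 'ft_force': array([ 0.06810896, -0.47393127,  0.87877666]), 'wrist_torque': array([-0.05135912, -0.0035217 , -0.04972205]), 'grip_width': 0.08512422734347244}
top 421.1803240487291 -0.09268800193691583 [[-0.028, -0.998, 0.062, 0.47], [-1.0, 0.028, -0.007, 0.059], [0.006, -0.062, -0.998, 1.306], [0.0, 0.0, 0.0, 1.0]]
base [([314.0, 168.0, 101.0, 142.0], 0.66), ([311.0, 152.0, 82.0, 73.0], 0.3)]
board [([312.0, 152.0, 86.0, 76.0], 0.89)]
clamp [([285.0, 192.0, 10.0, 26.0], 0.66)]
wedge [([453.0, 219.0, 19.0, 42.0], 0.96), ([412.0, 216.0, 39.0, 13.0], 0.71), ([45
[... 191 characters left out ...]
)]
magnifier [([447.0, 149.0, 22.0, 51.0], 0.76)]
side 420.5895322673648 -0.004378408913655909 [[0.921, -0.315, 0.23, 0.3], [-0.389, -0.72, 0.575, -0.567], [-0.016, -0.619, -0.785, 0.892], [0.0, 0.0, 0.0, 1.0]]
base [([346.0, 195.0, 162.0, 120.0], 0.91)]
board [([348.0, 194.0, 165.0, 120.0], 0.69)]
clamp [([314.0, 165.0, 20.0, 20.0], 0.67)]
wedge [([364.0, 363.0, 64.0, 22.0], 0.94), ([346.0, 301.0, 31.0, 65.0], 0.94), ([287.0, 376.0, 35.0, 48.0], 0.61), ([455.0, 327.0, 70.0, 44.0], 0.27)]
inkwell [([401.0, 178.0, 22.0, 23.0], 0.69)]
dish1 [([253.0, 127.0, 28.0, 22.0], 0.96), ([294.0, 115.0, 30.0, 24.0], 0.92)]
magnifier [([371.0, 178.0, 103.0, 83.0], 0.68), ([454.0, 326.0, 72.0, 42.0], 0.6)]
```

```bash
python3 - <<'E'
import cv2
a=cv2.imread('pics/top0.png')[90:310,180:490]; cv2.imwrite('pics/top0c.png',cv2.resize(a,None,fx=2.55,fy=2.55,interpolation=cv2.INTER_CUBIC))
a=cv2.imread('pics/side0.png')[100:400,230:500]; cv2.imwrite('pics/side0c.png',cv2.resize(a,None,fx=2,fy=2,interpolation=cv2.INTER_CUBIC))
E
```

```text
(no output)
```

View pics/top0c.png

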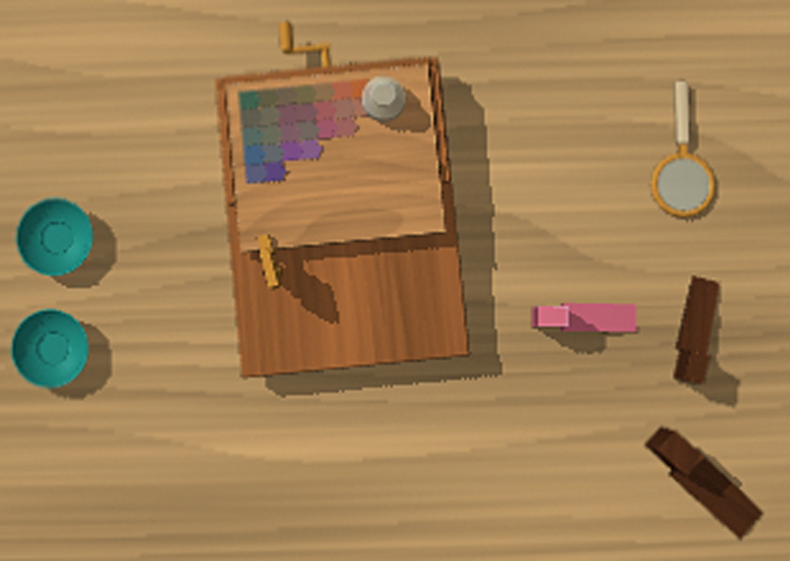

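View pics/side0c.png

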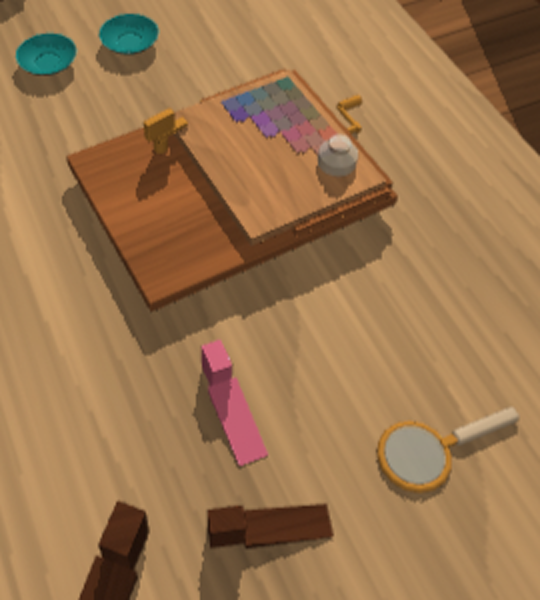

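The images show the board with the inkwell, the clamp's finger over the board edge, and three wedges. The target is the walnut wedge at crop (697,330), with its toe pointing up the image. The larger walnut is at (705,480) and the pink one at (585,318).

```bash
python3 - <<'E'
import cv2
i=cv2.imread('pics/top0.png')
a=i[190:250,430:490]; cv2.imwrite('pics/w.png',cv2.resize(a,None,fx=10,fy=10,interpolation=cv2.INTER_CUBIC))
a=i[175:220,260:310]; b=cv2.resize(a,None,fx=12,fy=12,interpolation=cv2.INTER_CUBIC); cv2.imwrite('pics/c.png',b)
a=i[105:245,255:375]; b=cv2.resize(a,None,fx=4.25,fy=4.25,interpolation=cv2.INTER_CUBIC); cv2.imwrite('pics/b.png',b)
E
```

```text
(no output)
```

View pics/w.png

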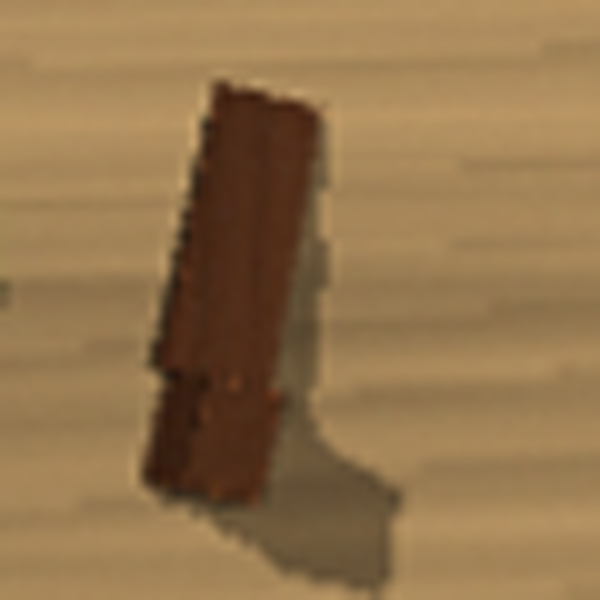

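View pics/c.png

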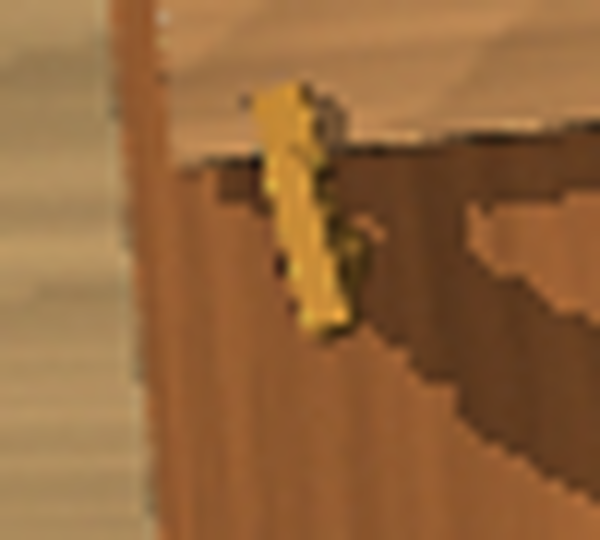

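View pics/b.png

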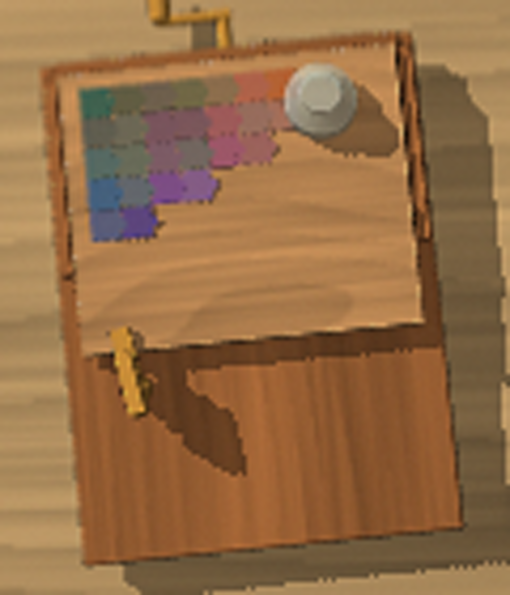

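```bash
python3 - <<'E'
import cv2
i=cv2.imread('pics/side0.png')
a=i[340:390,325:405]; cv2.imwrite('pics/ws.png',cv2.resize(a,None,fx=10,fy=10,interpolation=cv2.INTER_CUBIC))
a=i[130:260,255:435]; b=cv2.resize(a,None,fx=4.4,fy=4.4,interpolation=cv2.INTER_CUBIC); cv2.imwrite('pics/bs.png',b)
E
```

```text
(no output)
```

View pics/ws.png

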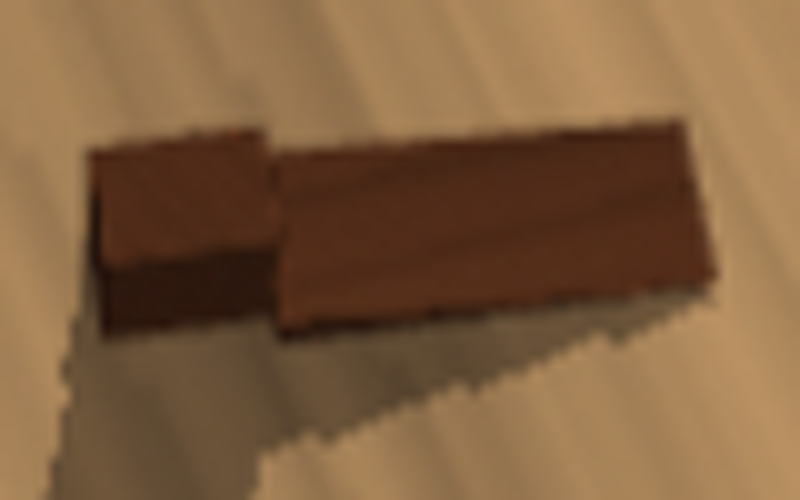

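View pics/bs.png

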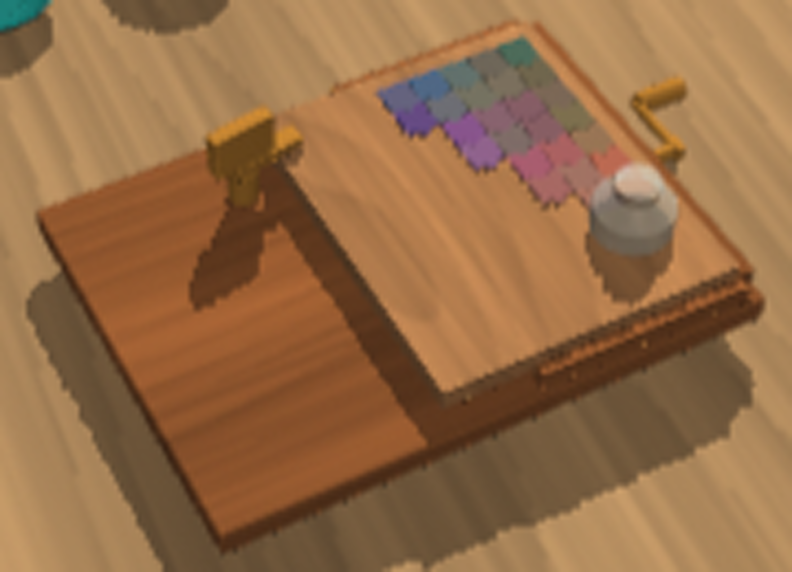

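```bash
cat > fit.py <<'E'
from h import *
from scipy.optimize import least_squares
def conv(u,v,f,ox,oy): return ((u+.5)/f-.5+ox,(v+.5)/f-.5+oy)
def fit(obs,x0,zoff=0):
    def P(q,p):
        c,s=np.cos(q[2]),np.sin(q[2]); return [q[0]+c*p[0]-s*p[1],q[1]+s*p[0]+c*p[1],p[2]+zoff]
    f=lambda q:np.concatenate([proj(s,P(q,p))-uv for s,p,uv in obs])
    r=least_squares(f,x0,loss='soft_l1',f_scale=.7); print(np.round(r.x,4),'deg',np.degrees(r.x[2]).round(2)); print(np.round(f(r.x).reshape(-1,2),1).tolist()); return r.x
E
python3 - <<'E'
from fit import *
T=snapshot('top');S=snapshot('side')
tb=lambda u,v:conv(u,v,4.25,255,105); sb=lambda u,v:conv(u,v,4.4,255,130)
B=fit([(T,(-.18,.135,.04),tb(84,565)),(T,(-.18,-.135,.04),tb(462,526)),(T,(-.034,.12,.062),tb(82,355)),(T,(-.034,-.12,.062),tb(424,322)),
 (S,(-.18,.135,.04),sb(38,214)),(S,(-.18,-.135,.04),sb(220,537)),(S,(-.034,-.12,.062),sb(443,393)),],[.45,.05,0])
tw=lambda u,v:conv(u,v,10,430,190); sw=lambda u,v:conv(u,v,10,325,340)
W=fit([(T,(.11,.017,.003),tw(215,85)),(T,(.11,-.017,.003),tw(322,105)),(T,(-.018,-.012,.05),tw(262,505)),(T,(.018,-.012,.05),tw(282,395)),
 (S,(.11,.017,.003),sw(685,120)),(S,(.11,-.017,.003),sw(715,280)),(S,(-.018,.012,.05),sw(90,150)),(S,(.018,.012,.05),sw(265,130)),(S,(-.018,-.012,.05),sw(105,263)),(S,(.018,-.012,.05),sw(282,250)),(S,(.018,-.017,.018),sw(280,330))],[.4,-.35,0])
tc=lambda u,v:conv(u,v,12,260,175)
C=fit([(T,(-.022,0,.102),tc(327,325)),(T,(.022,0,.102),tc(290,148)),(T,(.042,0,.0715),tc(280,95)),
 (S,(.022,.006,.102),sb(268,110)),(S,(-.022,.006,.102),sb(207,143)),(S,(-.022,-.006,.102),sb(212,152)),(S,(.022,-.006,.102),sb(274,118))],[.4,.15,0])
c,s=np.cos(B[2]),np.sin(B[2])
print('axis pred',B[0]-.059*c-.085*s,B[1]-.059*s+.085*c)
print('lip',B[0]-.034*c,B[1]-.034*s)
for q in ((C[0],C[1]),(W[0],W[1]),): print(np.hypot(*q))
E
```

```text
[0.6222 0.0933 0.0682] deg 3.91
[[-0.1, 0.1], [0.5, 0.6], [0.1, 0.0], [0.1, 0.1], [-0.4, -1.5], [0.2, -0.1], [0.5, -0.2]]
[ 0.4288 -0.3224 -0.2686] deg -15.39
[[0.5, -0.0], [0.1, 0.5], [0.3, 0.6], [0.9, -0.0], [-0.2, -0.2], [0.6, 0.1], [-0.4, -0.1], [-0.1, -0.6], [-0.2, 0.8], [0.3, -0.5], [0.3, -0.9]]
[0.5556 0.1711 0.2555] deg 14.64
[[1.5, 0.9], [0.4, 0.9], [0.4, -0.3], [-0.7, -1.1], [-0.4, -1.2], [1.2, -0.6], [0.6, -0.4]]
axis pred 0.5575143437756005 0.1740771013367475
lip 0.5882468422500285 0.09097768173877871
0.5813359677087578
0.5364722576630364
```

```bash
cat >> h.py <<'E'
from scipy.spatial.transform import Rotation as Ro
def R():
    t=telemetry.sense(); q=t['ee_rot']; return t,Ro.from_quat([q[1],q[2],q[3],q[0]]).as_matrix()
def rel(p,jaw):
    t,M=R(); d=M.T@(np.array(p)-t['ee_pos']); a=np.degrees(np.arctan2(M[1,1],M[0,1]))
    sp=-(jaw-a); sp=(sp+90)%180-90
    print('shift cm',np.round(d*100,2),'jaw now',round(a,1),'spin',round(sp,1),'q6',t['joint_positions'][5],'q1',t['joint_positions'][0]); print(np.round(M,3).tolist(), t['ee_pos'],t['ft_force'])
E
python3 -c "
from h import *
rel([.557,.173,.092],104.6)"
```

```text
shift cm [ 12.31  27.4  -42.36] jaw now -116.2 spin -40.8 q6 -0.28808700276493615 q1 1.4021063582496056
[[-0.0, -0.441, -0.897], [0.0, -0.897, 0.441], [-1.0, -0.0, 0.0]] [0.29772671 0.6057611  0.21512387] [0.72503024 0.02285399 0.30954142]
```

Call:
{"api": "carry_out", "payload": {"plan": "8.5 0.4 2 -3 10; 8.5 0.8 4 -6 20; 8.5 1.2 6 -9 30; 8.5 1.6 8 -12 40; 8.5 2 10 -15 50; 8.5 2.4 12 -18 60; 8.5 2.8 14 -21 70; 8.5 3.2 16 -24 80; 8.5 3.6 18 -27 90; 8.5 4 20 -30 100; 8.5 4.4 22 -33 110; 8.5 4.8 23.5 -36 120; 8.5 5.2 25 -39 130; 8.5 5.6 27.4 -42.3 139; 8.5 6 27.4 -42.3 139; 8.5 6 27.4 -42.3 139; 8.5 6 27.4 -42.3 139", "grip_force": 40}}

```text
clock: 3.02
ee_pos: [0.5564, 0.174, 0.1554]
ee_rot: [0.701, -0.092, 0.701, 0.092]
ft_force: [-0.5, -0.3, 0.6]
grip_width: 0.0847
```

```bash
python3 - <<'E'
from h import *
rel([.557,.173,.092],104.6)
i=snap('top','top1.png')['img'];a=i[130:240,230:340]; cv2.imwrite('pics/t1.png',cv2.resize(a[:,:,::-1],None,fx=5,fy=5))
i=snap('side','side1.png')['img'];a=i[90:250,240:400]; cv2.imwrite('pics/s1.png',cv2.resize(a[:,:,::-1],None,fx=3.7,fy=3.7))
E
```

```text
shift cm [ 6.34 -0.11  0.03] jaw now 104.9 spin 0.3 q6 -1.9487905047715104 q1 0.6383543868219701
[[0.0, -0.257, 0.966], [0.0, 0.966, 0.257], [-1.0, 0.0, 0.0]] [0.55638115 0.17397994 0.15538923] [-0.5458032  -0.31014701  0.55994318]
```

View pics/s1.png

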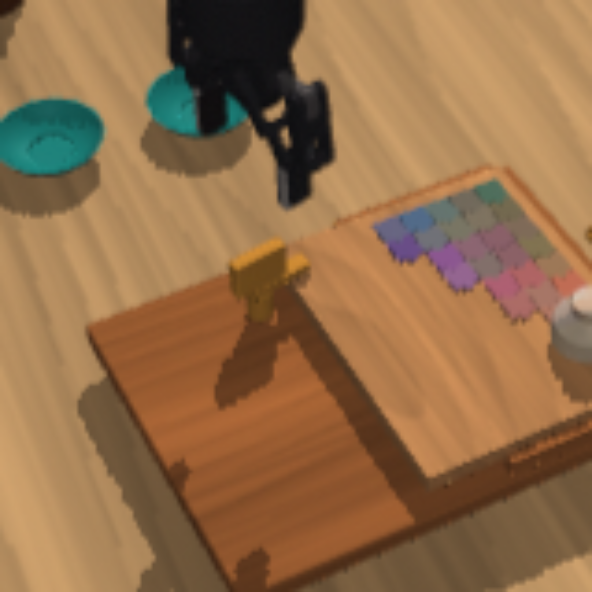

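The gripper is open above the clamp, straddling the wing at about (260,270). Next I'll descend and close.

Call:
{"api": "carry_out", "payload": {"plan": "8.5 2 0 0 0; 8.5 4 -0.1 0 0; 8.5 5.5 -0.1 0 0; 8.5 6.3 -0.1 0 0; 8.5 6.3 -0.1 0 0; 4 6.3 -0.1 0 0; 0.5 6.3 -0.1 0 0; 0.5 6.3 -0.1 0 0; 0.5 6.3 -0.1 0 0; 0.5 6.3 -0.1 0 0; 0.5 6.3 -0.1 0 0; 0.5 6.3 -0.1 0 0", "grip_force": 40}}

```text
clock: 4.62
ee_pos: [0.5567, 0.1723, 0.0921]
ee_rot: [0.701, -0.091, 0.701, 0.091]
ft_force: [0.8, 1.0, -0.5]
grip_width: 0.0044
```

```bash
python3 - <<'E'
from h import *
rel([.557,.173,.092],104.6)
i=snap('side','side2.png')['img'];a=i[110:210,270:370]; cv2.imwrite('pics/s2.png',cv2.resize(a[:,:,::-1],None,fx=5.9,fy=5.9))
i=snap('top','top2.png')['img'];a=i[140:240,240:340]; cv2.imwrite('pics/t2.png',cv2.resize(a[:,:,::-1],None,fx=5.9,fy=5.9))
E
```

```text
shift cm [0.01 0.06 0.04] jaw now 104.8 spin 0.2 q6 -1.9474814180720879 q1 0.6354914999649469
[[-0.0, -0.256, 0.967], [-0.0, 0.967, 0.256], [-1.0, -0.0, -0.0]] [0.55672732 0.17229083 0.09207751] [ 0.82095799  0.97133634 -0.46105177]
```

View pics/s2.png

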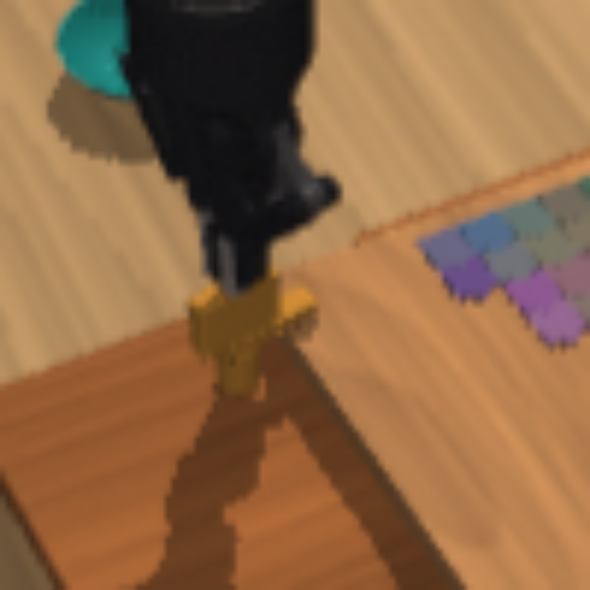

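View pics/t2.png

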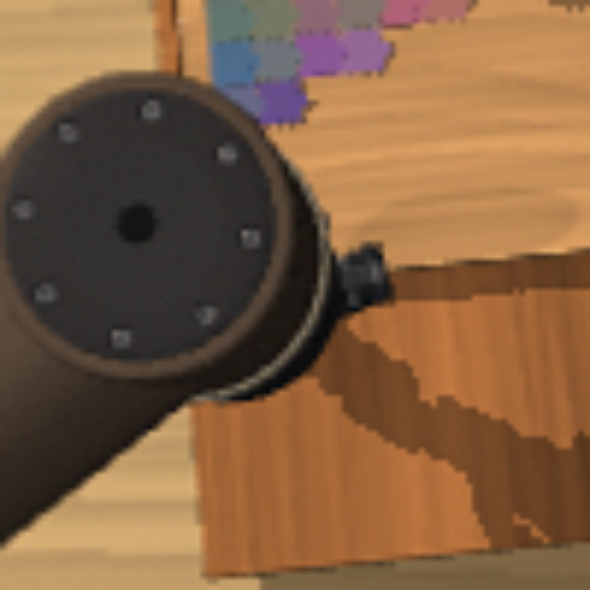

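```bash
python3 - <<'E'
from h import *
S=snapshot('side')
for p in ([.5567,.1723,.078],[.5567,.1723,.0921],[.5567,.1723,.097],[.557,.173,.102]):
    q=proj(S,p); print(p,(q-[270,110]+.5)*5.9)
E
```

```text
[0.5567, 0.1723, 0.078] [239.28244248 323.9948374 ]
[0.5567, 0.1723, 0.0921] [237.9531048  302.14020253]
[0.5567, 0.1723, 0.097] [237.48493547 294.44319824]
[0.557, 0.173, 0.102] [237.04977764 285.30900091]
```

```bash
python3 - <<'E'
import cv2
i=cv2.imread('pics/side2.png')[140:180,290:330]; cv2.imwrite('pics/s2z.png',cv2.resize(i,None,fx=15,fy=15,interpolation=cv2.INTER_NEAREST))
E
```

```text
(no output)
```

View pics/s2z.png

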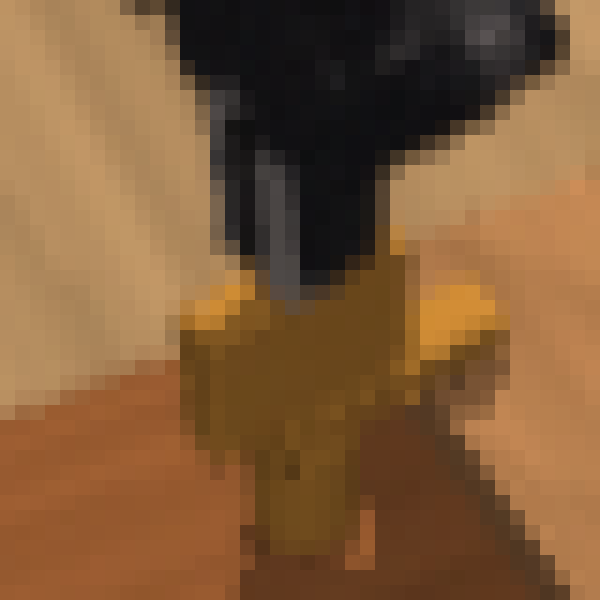

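```bash
python3 - <<'E'
from h import *
S=snapshot('side')
for z in (.14,.15,.16,.17):print('open',z,proj(S,[.569,.126,z]),proj(S,[.567,.1315,z]))
# now: near finger outer-bottom
j=np.array([-.256,.967]); 
for d in (.002,.008,.015):
  for z in (.078,.085,.092,.1,.105): 
    x=np.array([.5567,.1723])-d*j; print(d,z,proj(S,[*x,z]).round(1))
print('wing top near mid',proj(S,[.557-.0+.0015,.173-.006,.102]), telemetry.sense()['grip_width'])
E
```

```text
open 0.14 [320.42718322 158.04210151] [318.84769491 156.83370904]
open 0.15 [320.33481722 155.19266897] [318.74371572 153.98258962]
open 0.16 [320.24105248 152.30005543] [318.63816652 151.08837787]
open 0.17 [320.1458571 149.3632755] [318.53101162 148.15009309]
0.002 0.078 [310.5 164.8]
0.002 0.085 [310.4 163. ]
0.002 0.092 [310.3 161.2]
0.002 0.1 [310.2 159. ]
0.002 0.105 [310.1 157.7]
0.008 0.078 [311.8 166.1]
0.008 0.085 [311.7 164.3]
0.008 0.092 [311.6 162.4]
0.008 0.1 [311.5 160.3]
0.008 0.105 [311.4 159. ]
0.015 0.078 [313.4 167.6]
0.015 0.085 [313.3 165.8]
0.015 0.092 [313.2 164. ]
0.015 0.1 [313.1 161.8]
0.015 0.105 [313.  160.5]
wing top near mid [311.0548845  159.19253165] 0.004792240041405724
```

```bash
python3 - <<'E'
from h import *
T=snapshot('top')
for z in (.1,.2,.3,.4): print(z,proj(T,[.5567,.1723,z]))
print([ (z,at(T,262.7,177.1,z).round(3)) for z in (.25,.3,.35,.4)])
S=snapshot('side')
import os
E
```

```text
0.1 [285.8594094 194.812303 ]
0.2 [282.23469282 192.20314347]
0.3 [277.89538214 189.07882573]
0.4 [272.60759896 185.27045798]
[(0.25, array([0.592, 0.216, 0.25 ])), (0.3, array([0.587, 0.208, 0.3  ])), (0.35, array([0.581, 0.201, 0.35 ])), (0.4, array([0.575, 0.193, 0.4  ]))]
```

View pics/side2.png

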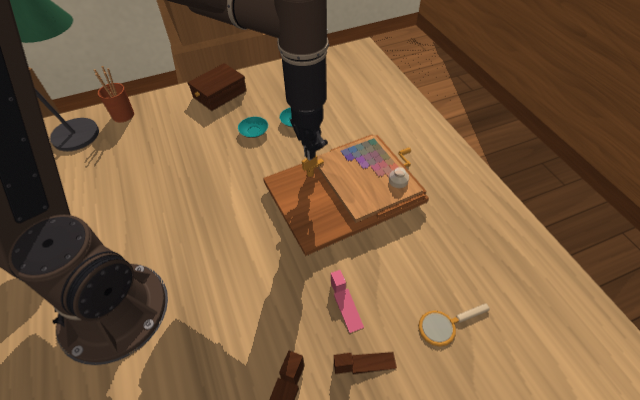

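View pics/top2.png

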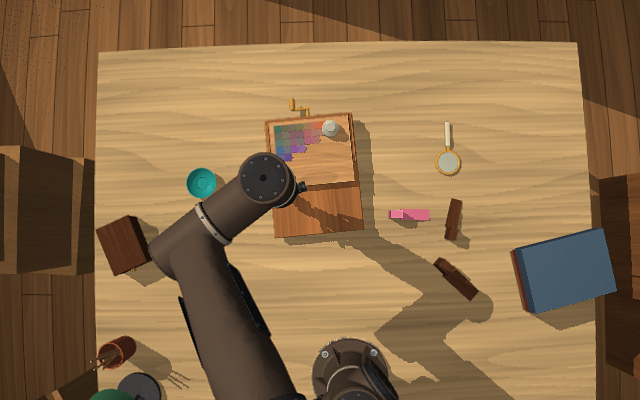

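The fingers closed to 4.4 mm above the wing's top: in the side view the tips end at about (310,160), on its top edge. I'll lift, open to 3 cm and go lower. There is free space down to the board's top.

Call:
{"api": "carry_out", "payload": {"plan": "0.5 -2 0 0 0; 3.5 -2 0 0 0; 3.5 -2 0 0 0; 3.5 -2 0 0 0; 3.5 -2 0 0 0; 3.5 -2 0 0 0; 3.5 -1 0 0 0; 3.5 0 0 0 0; 3.5 0 0 0 0; 3.5 0.5 0 0 0; 3.5 1 0 0 0; 3.5 1.2 0 0 0; 3.5 1.2 0 0 0; 3.5 1.2 0 0 0"}}

```text
clock: 6.68
ee_pos: [0.5569, 0.1724, 0.0803]
ee_rot: [0.701, -0.091, 0.701, 0.091]
ft_force: [0.2, 0.2, -0.9]
grip_width: 0.0352
```

```bash
python3 - <<'E'
from h import *
rel([.557,.173,.092],104.6)
i=snap('side','side3.png')['img'];a=i[140:180,290:330]; cv2.imwrite('pics/s3.png',cv2.resize(a[:,:,::-1],None,fx=15,fy=15,interpolation=cv2.INTER_NEAREST))
E
```

```text
shift cm [-1.17  0.06  0.03] jaw now 104.8 spin 0.2 q6 -1.9474908559551245 q1 0.635462212296315
[[0.0, -0.256, 0.967], [0.0, 0.967, 0.256], [-1.0, 0.0, 0.0]] [0.55688577 0.17236641 0.08027611] [ 0.16938021  0.23799116 -0.93823087]
```

View pics/s3.png

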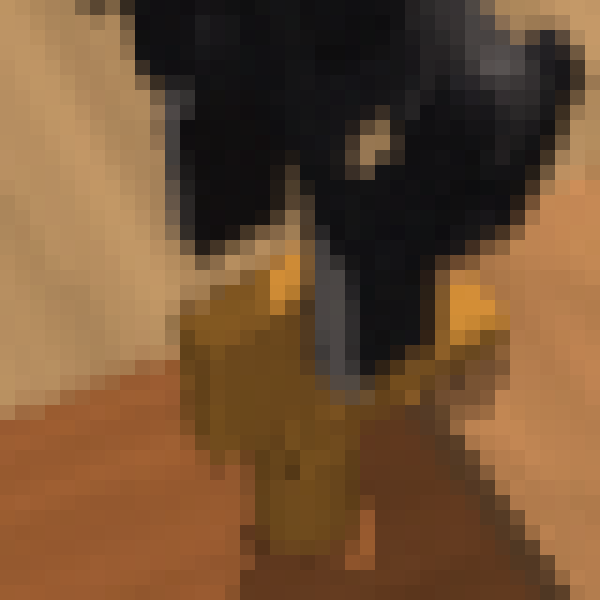

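The near finger is in front of the wing with its tip at (313,165). The far tip is about level with the wing's top, so the tips sit roughly 15–20 mm higher than nominal. I'll go another 1.2 cm down and close.

Call:
{"api": "carry_out", "payload": {"plan": "3.5 0.6 0 0 0; 3.5 1.2 0 0 0; 3.5 1.2 0 0 0; 0.5 1.2 0 0 0; 0.5 1.2 0 0 0; 0.5 1.2 0 0 0; 0.5 1.2 0 0 0; 0.5 1.2 0 0 0"}}

```text
clock: 7.72
ee_pos: [0.5563, 0.1745, 0.0683]
ee_rot: [0.701, -0.09, 0.701, 0.092]
ft_force: [-5.4, 9.6, 1.1]
grip_width: 0.0103
```

```bash
python3 - <<'E'
from h import *
rel([.557,.173,.092],104.6)
i=snap('side','side4.png')['img'];a=i[140:180,290:330]; cv2.imwrite('pics/s4.png',cv2.resize(a[:,:,::-1],None,fx=15,fy=15,interpolation=cv2.INTER_NEAREST))
E
```

```text
shift cm [-2.37 -0.16  0.03] jaw now 104.8 spin 0.2 q6 -1.9475550246815667 q1 0.6376853771787492
[[0.0, -0.256, 0.967], [0.003, 0.967, 0.256], [-1.0, 0.003, 0.001]] [0.55625843 0.17451388 0.06832733] [-5.38389505  9.60917978  1.14279264]
```

View pics/s4.png

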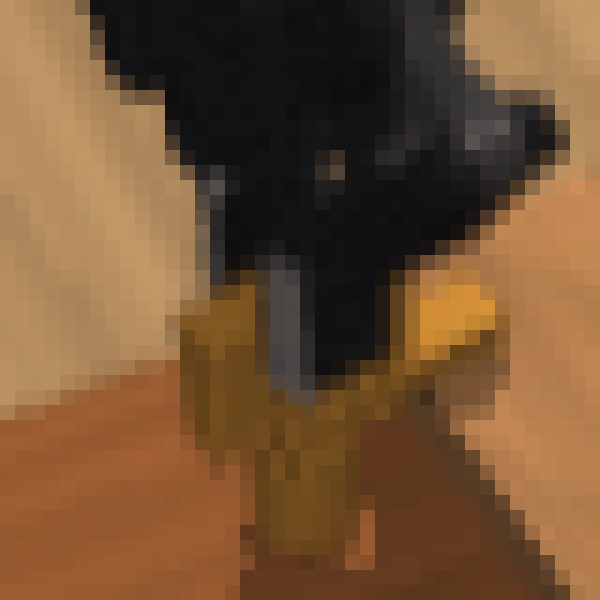

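The wing is gripped: width 10 mm, tips below its top, and a 10 N side pull along the jaw showing about a 2 mm offset. I'll recentre and turn it counter-clockwise.

Call:
{"api": "carry_out", "payload": {"plan": "0.5 0 0.25 0 0; 0.5 0 0.25 0 -6; 0.5 0 0.25 0 -12; 0.5 0 0.25 0 -18; 0.5 0 0.25 0 -24; 0.5 0 0.25 0 -30; 0.5 0 0.25 0 -36; 0.5 0 0.25 0 -42; 0.5 0 0.25 0 -48; 0.5 0 0.25 0 -54; 0.5 0 0.25 0 -60; 0.5 0 0.25 0 -66; 0.5 0 0.25 0 -72; 0.5 0 0.25 0 -78; 0.5 0 0.25 0 -82; 0.5 0 0.25 0 -82; 0.5 0 0.25 0 -82", "grip_force": 60}}

```text
clock: 9.9
ee_pos: [0.556, 0.175, 0.0684]
ee_rot: [0.47, -0.528, 0.47, 0.529]
ft_force: [-4.0, 3.0, 4.9]
grip_width: 0.0104
```

```bash
python3 - <<'E'
from h import *
rel([.557,.173,.092],104.6)
i=snap('side','side5.png')['img'];a=i[130:190,280:340]; cv2.imwrite('pics/s5.png',cv2.resize(a[:,:,::-1],None,fx=10,fy=10,interpolation=cv2.INTER_NEAREST))
E
```

```text
shift cm [-2.36 -0.08 -0.21] jaw now -173.3 spin 82.1 q6 -0.5220868485816643 q1 0.6400051721500322
[[0.0, -0.993, -0.117], [0.0, -0.117, 0.993], [-1.0, -0.0, 0.0]] [0.55598287 0.17495909 0.06837797] [-4.03369218  2.97612288  4.86730641]
```

View pics/s5.png

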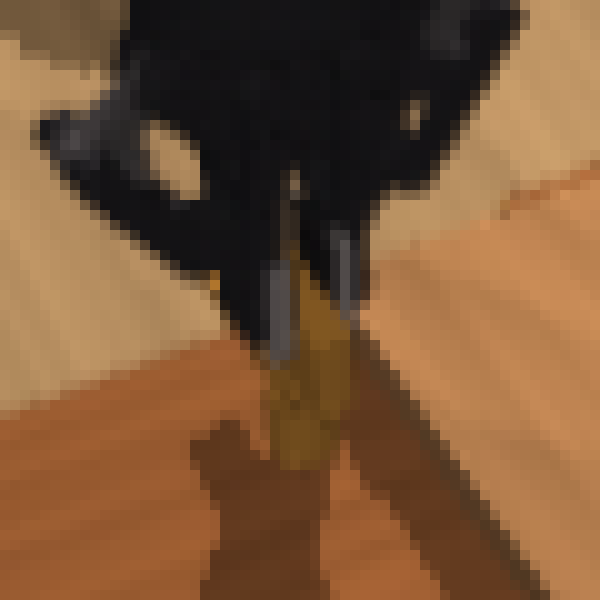

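Call:
{"api": "carry_out", "payload": {"plan": "4 0 0 0 0; 4 0 0 0 0; 4 0 0 0 0; 4 0 0 0 0; 4 -2 0 0 0; 4 -4 0 0 0; 4 -6 0 0 0; 4 -8 0 0 0; 4 -10 0 0 0; 4 -10 0 0 0"}}

```text
clock: 11.2
ee_pos: [0.557, 0.1752, 0.1697]
ee_rot: [-0.47, 0.529, -0.468, -0.529]
ft_force: [-0.1, 0.2, -1.1]
grip_width: 0.0401
```

```bash
python3 - <<'E'
from h import *
rel([.429,-.322,.15],74.6)
i=snap('side','side6.png')['img'];a=i[110:230,260:380]; cv2.imwrite('pics/s6.png',cv2.resize(a[:,:,::-1],None,fx=5,fy=5,interpolation=cv2.INTER_NEAREST))
E
```

```text
shift cm [  1.86  18.63 -47.84] jaw now -173.2 spin -67.8 q6 -0.5206459669797266 q1 0.6396172761386942
[[0.003, -0.993, -0.119], [0.002, -0.119, 0.993], [-1.0, -0.003, 0.001]] [0.55704254 0.17516484 0.16972521] [-0.09386396  0.20652514 -1.13820683]
```

View pics/s6.png

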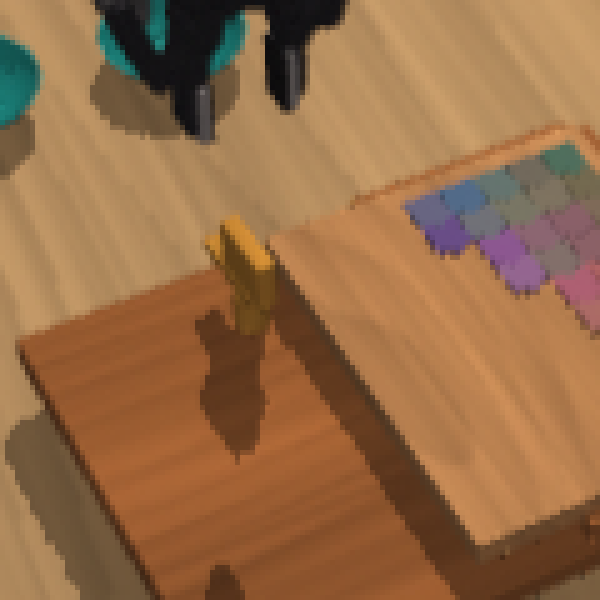

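The clamp stands about 90° turned, finger outward, clear of the board. Now to the wedge.

Call:
{"api": "carry_out", "payload": {"plan": "5 0 1.3 -3.4 8; 5 0 2.6 -6.8 16; 6 0 3.9 -10.2 24; 6 0 5.2 -13.6 32; 6 0 6.5 -17 40; 6 0 7.8 -20.4 48; 6 0 9.1 -23.8 56; 6 0 10.4 -27.2 64; 6 0 11.7 -30.6 72; 6 0 13 -34 80; 6 0 14.3 -37.4 88; 6 0 15.6 -40.8 96; 6 0 17 -44.2 104; 6 0 18.6 -47.8 112; 6 1 18.6 -47.8 112; 6 2 18.6 -47.8 112; 6 2 18.6 -47.8 112; 6 2 18.6 -47.8 112"}}

```text
clock: 13.5
ee_pos: [0.4287, -0.3214, 0.1481]
ee_rot: [0.701, 0.093, 0.701, -0.093]
ft_force: [0.1, -0.7, -0.5]
grip_width: 0.0601
```

```bash
python3 - <<'E'
from h import *
rel([.429,-.322,.05],74.6)
i=snap('side','side7.png')['img'];a=i[280:400,300:420]; cv2.imwrite('pics/s7.png',cv2.resize(a[:,:,::-1],None,fx=5,fy=5,interpolation=cv2.INTER_NEAREST))
i=snap('top','top7.png')['img'];a=i[180:270,400:490]; cv2.imwrite('pics/t7.png',cv2.resize(a[:,:,::-1],None,fx=6,fy=6,interpolation=cv2.INTER_NEAREST))
E
```

```text
shift cm [ 9.81 -0.05  0.05] jaw now 74.9 spin 0.3 q6 -1.5568514934492643 q1 -0.2771343196401167
[[-0.0, 0.26, 0.966], [-0.0, 0.966, -0.26], [-1.0, -0.0, -0.0]] [ 0.42865382 -0.32137859  0.14814607] [ 0.10677077 -0.73157078 -0.53451613]
```

View pics/s7.png

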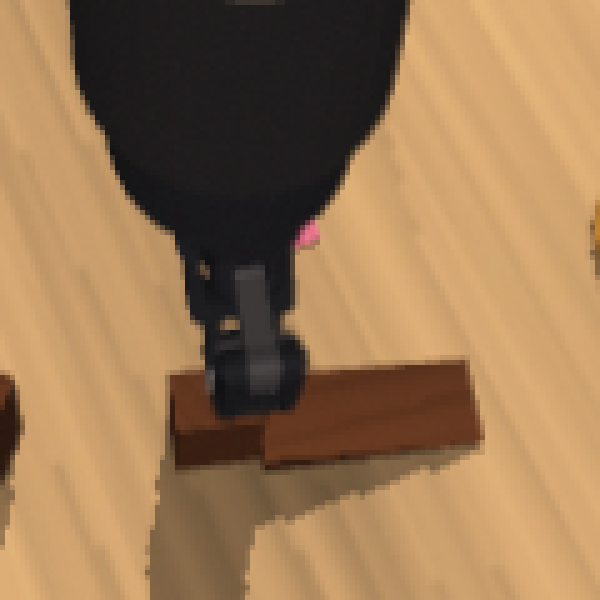

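View pics/t7.png

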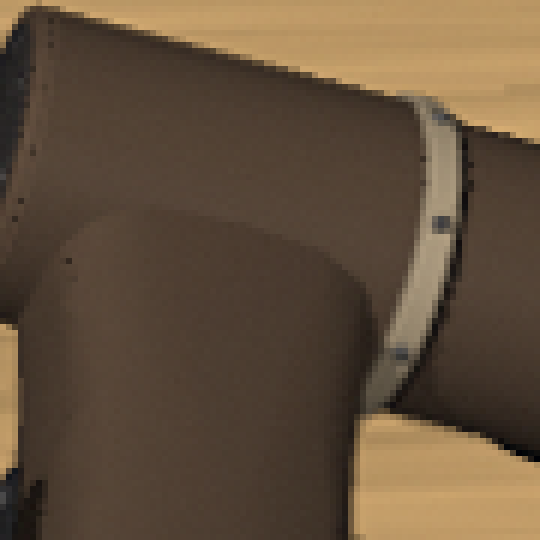

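```bash
python3 - <<'E'
from h import *
S=snapshot('side')
j=np.array([.26,.966])
for d in (.03,.036,.042):
  x=np.array([.4287,-.3214])-d*j
  for z in (.13,.145,.16,.175): print(d,z,((proj(S,[*x,z])-[300,280]+.5)*5).round())
print('pred grip top corners',[((proj(S,[.4288+np.cos(-.2686)*a-np.sin(-.2686)*b,-.3224+np.sin(-.2686)*a+np.cos(-.2686)*b,.05])-[300,280]+.5)*5).round() for a,b in((-.018,.012),(.018,.012),(.018,-.012),(-.018,-.012))])
E
```

```text
0.03 0.13 [234. 406.]
0.03 0.145 [235. 392.]
0.03 0.16 [236. 378.]
0.03 0.175 [238. 363.]
0.036 0.13 [237. 423.]
0.036 0.145 [238. 409.]
0.036 0.16 [239. 395.]
0.036 0.175 [241. 381.]
0.042 0.13 [240. 440.]
0.042 0.145 [241. 427.]
0.042 0.16 [242. 413.]
0.042 0.175 [244. 398.]
pred grip top corners [array([168., 375.]), array([257., 362.]), array([268., 423.]), array([177., 436.])]
```

Call:
{"api": "carry_out", "payload": {"plan": "6 3 0 0 0; 6 6 0 0 0; 6 9 0 0 0; 6 11.5 0 0 0; 6 11.5 0 0 0; 6 11.5 0 0 0"}}

```text
clock: 14.4
ee_pos: [0.429, -0.3222, 0.0341]
ee_rot: [0.701, 0.093, 0.701, -0.093]
ft_force: [-0.1, -0.3, 0.3]
grip_width: 0.0602
```

```bash
python3 - <<'E'
from h import *
rel([.429,-.322,.05],74.6)
i=snap('side','side8.png')['img'];a=i[300:400,310:410]; cv2.imwrite('pics/s8.png',cv2.resize(a[:,:,::-1],None,fx=6,fy=6,interpolation=cv2.INTER_NEAREST))
E
```

```text
shift cm [-1.59  0.02 -0.01] jaw now 74.9 spin 0.3 q6 -1.5569973244324367 q1 -0.27839983420148273
[[0.001, 0.261, 0.965], [-0.001, 0.965, -0.261], [-1.0, -0.0, 0.001]] [ 0.42904203 -0.32223018  0.03412996] [-0.06772068 -0.34229818  0.26982515]
```

View pics/s8.png

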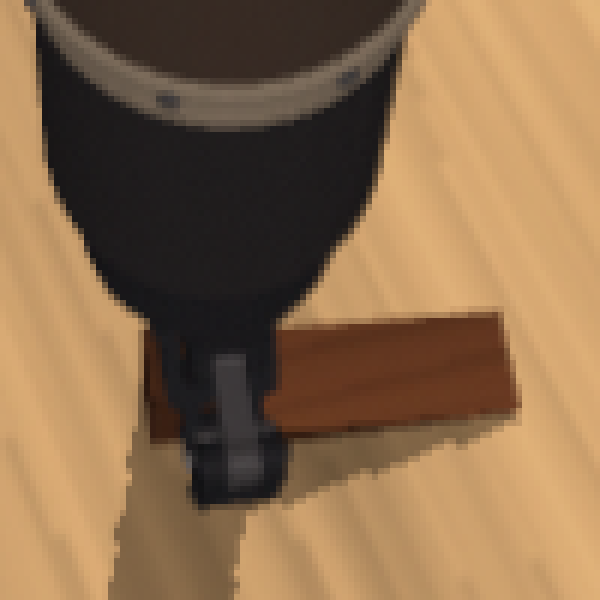

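Call:
{"api": "carry_out", "payload": {"plan": "6 0 0 -0.3 0; 6 0.5 0 -0.3 0; 6 1 0 -0.3 0; 6 1 0 -0.3 0; 4 1 0 -0.3 0; 2 1 0 -0.3 0; 1.5 1 0 -0.3 0; 1.5 1 0 -0.3 0; 1.5 1 0 -0.3 0; 1.5 1 0 -0.3 0; 1.5 1 0 -0.3 0", "grip_force": 60}}

```text
clock: 15.82
ee_pos: [0.4256, -0.3213, 0.0234]
ee_rot: [0.701, 0.093, 0.701, -0.093]
ft_force: [-0.4, 1.1, 5.4]
grip_width: 0.0223
```

```bash
python3 - <<'E'
from h import *
rel([.429,-.322,.05],74.6)
i=snap('side','side9.png')['img'];a=i[300:400,310:410]; cv2.imwrite('pics/s9.png',cv2.resize(a[:,:,::-1],None,fx=6,fy=6,interpolation=cv2.INTER_NEAREST))
E
```

```text
shift cm [-2.66  0.02  0.35] jaw now 74.8 spin 0.2 q6 -1.556985313199504 q1 -0.278654173003888
[[0.0, 0.262, 0.965], [-0.0, 0.965, -0.262], [-1.0, -0.0, 0.0]] [ 0.42556105 -0.32129206  0.02336528] [-0.44708214  1.12062975  5.39725842]
```

View pics/s9.png

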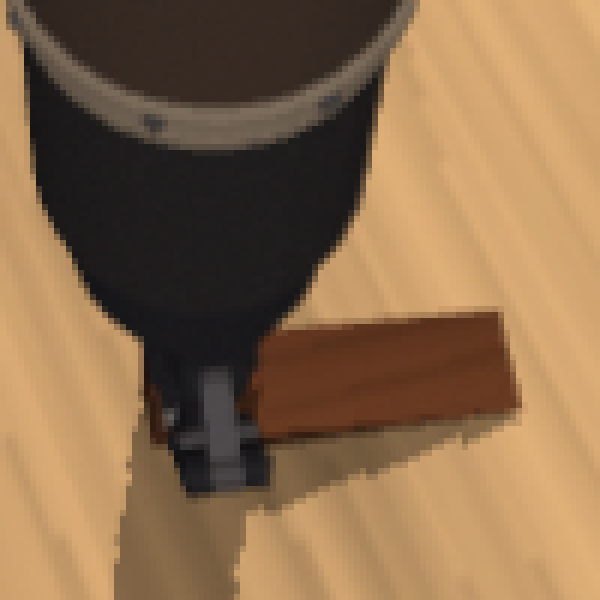

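The wedge grip is held (22 mm reading). I'll lift it and look.

Call:
{"api": "carry_out", "payload": {"plan": "1 -0.5 0 0 0; 1 -2 0 0 0; 1 -4 0 0 0; 1 -6 0 0 0; 1 -8 0 0 0; 1 -10 0 0 0; 1 -12 0 0 0; 1 -12 0 0 0; 1 -12 0 0 0", "grip_force": 80}}

```text
clock: 17.0
ee_pos: [0.425, -0.321, 0.1429]
ee_rot: [0.701, 0.094, 0.701, -0.093]
ft_force: [-0.6, 0.1, -0.9]
grip_width: 0.0216
```

```bash
python3 - <<'E'
from h import *
rel([.460,.082,.14],93.9)
i=snap('side','side10.png')['img'];a=i[260:400,310:450]; cv2.imwrite('pics/s10.png',cv2.resize(a[:,:,::-1],None,fx=4,fy=4,interpolation=cv2.INTER_NEAREST))
E
```

```text
shift cm [ 0.31 39.8  -7.18] jaw now 74.8 spin -19.1 q6 -1.5569048768386116 q1 -0.2786528857288287
[[-0.0, 0.262, 0.965], [0.0, 0.965, -0.262], [-1.0, 0.0, -0.0]] [ 0.42501591 -0.32095171  0.14291611] [-0.62645628  0.05766705 -0.91170752]
```

View pics/s10.png

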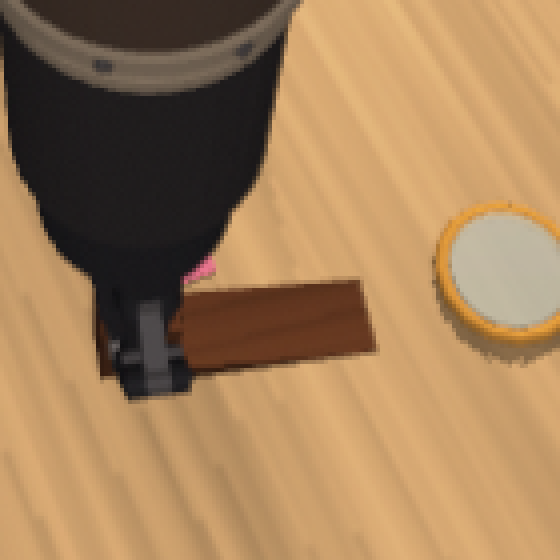

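The wedge is held level, toe at crop (370,315). I'll carry it over to in front of the board.

Call:
{"api": "carry_out", "payload": {"plan": "1 0 3 -0.5 -1.5; 1 0 6.5 -1.1 -3; 1 0 10 -1.8 -5; 1 0 13.5 -2.4 -6.5; 1 0 17 -3 -8; 1 0 20.5 -3.6 -10; 1 0 24 -4.3 -11.5; 1 0 27.5 -5 -13; 1 0 31 -5.6 -15; 1 0 34.5 -6.2 -17; 1 0 38 -6.9 -18; 1 0 39.8 -7.2 -19; 1 0 39.8 -7.2 -19; 1 0 39.8 -7.2 -19; 1 1 39.8 -7.2 -19; 1 1 39.8 -7.2 -19; 1 1 39.8 -7.2 -19"}}

```text
clock: 19.18
ee_pos: [0.46, 0.0813, 0.133]
ee_rot: [0.707, -0.024, 0.707, 0.023]
ft_force: [0.3, -0.1, -0.2]
grip_width: 0.0215
```

```bash
python3 - <<'E'
from h import *
rel([.460,.082,.067],93.9)
i=snap('side','side11.png')['img'];a=i[130:260,250:380]; cv2.imwrite('pics/s11.png',cv2.resize(a[:,:,::-1],None,fx=4.5,fy=4.5,interpolation=cv2.INTER_NEAREST))
i=snap('top','top11.png')['img'];a=i[130:260,250:380]; cv2.imwrite('pics/t11.png',cv2.resize(a[:,:,::-1],None,fx=4.5,fy=4.5,interpolation=cv2.INTER_NEAREST))
E
```

```text
shift cm [6.6  0.07 0.  ] jaw now 93.8 spin -0.1 q6 -2.102823021831488 q1 0.5981721284208056
[[-0.0, -0.066, 0.998], [-0.0, 0.998, 0.066], [-1.0, -0.0, -0.0]] [0.46002097 0.0813359  0.13298557] [ 0.27193253 -0.14687167 -0.18200367]
```

View pics/s11.png

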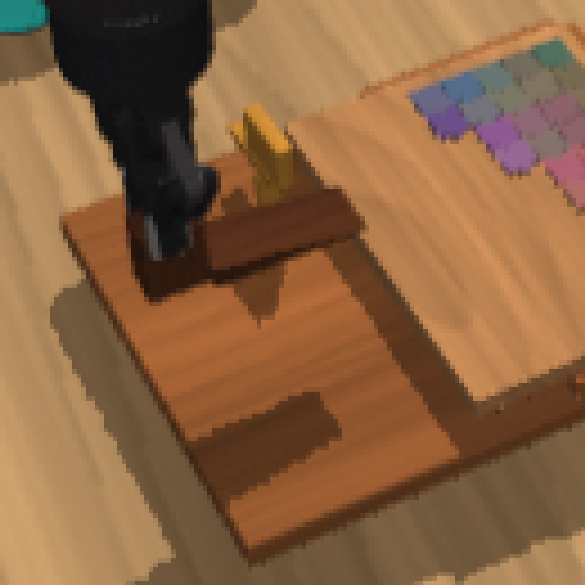

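View pics/t11.png

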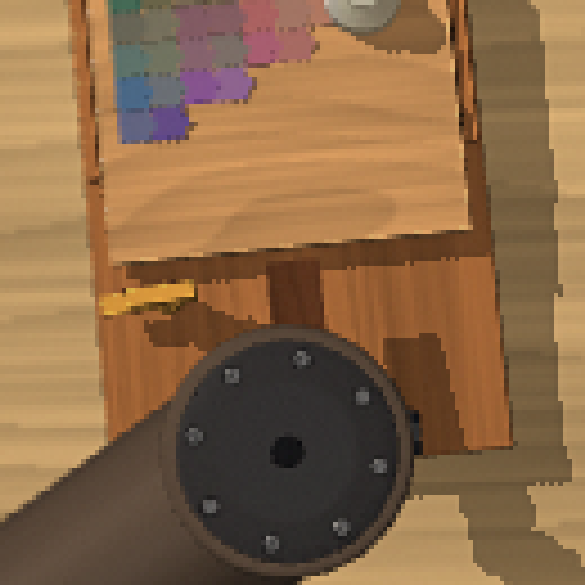

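```bash
python3 - <<'E'
from h import *
T=snapshot('top');S=snapshot('side')
B=np.array([.6222,.0933]);a=.0682;M=np.array([[np.cos(a),np.sin(a)],[-np.sin(a),np.cos(a)]])
cv=lambda u,v:((u+.5)/4.5-.5+250,(v+.5)/4.5-.5+130)
for z in (.105,.1126,.12):
  for nm,u,v in(('L',269,262),('R',321,262)):
    p=at(T,*cv(u,v),z); print('top',z,nm,p.round(4),(M@(p[:2]-B)).round(4))
  for nm,u,v in(('L',345,190),('R',363,227)):
    p=at(S,*cv(u,v),z); print('side',z,nm,p.round(4),(M@(p[:2]-B)).round(4))
E
```

```text
top 0.105 L [0.5745 0.1041 0.105 ] [-0.0469  0.014 ]
top 0.105 R [0.5736 0.071  0.105 ] [-0.05   -0.0189]
side 0.105 L [0.5763 0.107  0.105 ] [-0.0448  0.0168]
side 0.105 R [0.5746 0.0773 0.105 ] [-0.0486 -0.0127]
top 0.1126 L [0.5738 0.1038 0.1126] [-0.0476  0.0138]
top 0.1126 R [0.5729 0.071  0.1126] [-0.0507 -0.0189]
side 0.1126 L [0.5737 0.1005 0.1126] [-0.0479  0.0105]
side 0.1126 R [0.5719 0.0711 0.1126] [-0.0517 -0.0187]
top 0.12 L [0.5732 0.1035 0.12  ] [-0.0482  0.0135]
top 0.12 R [0.5723 0.0709 0.12  ] [-0.0513 -0.019 ]
side 0.12 L [0.5711 0.0942 0.12  ] [-0.0509  0.0044]
side 0.12 R [0.5693 0.065  0.12  ] [-0.0547 -0.0246]
```

The toe measures at base x −0.049, y −0.002, as planned (15 mm before the edge). Lowering.

Call:
{"api": "carry_out", "payload": {"plan": "1 2 0.2 0 0; 1 4 0.2 0 0; 1 5.5 0.2 0 0; 1 6.4 0.2 0 0; 1 6.6 0.2 0 0; 1 6.6 0.2 0 0; 1 6.6 0.2 0 0"}}

```text
clock: 20.25
ee_pos: [0.4603, 0.084, 0.0676]
ee_rot: [0.707, -0.023, 0.706, 0.024]
ft_force: [0.4, -0.3, 0.3]
grip_width: 0.0212
```

Call:
{"api": "carry_out", "payload": {"plan": "1 0.1 0 0 0; 1 0.2 0 0 0; 1 0.2 0 0 0; 1 0.2 0 0 0"}}

```text
clock: 20.75
ee_pos: [0.4599, 0.0837, 0.0651]
ee_rot: [0.707, -0.024, 0.707, 0.024]
ft_force: [-0.7, 0.5, -0.9]
grip_width: 0.0215
```

Call:
{"api": "carry_out", "payload": {"plan": "1 0.1 0 0 0; 1 0.1 0 0 0; 1 0.1 0 0 0"}}

```text
clock: 21.12
ee_pos: [0.4599, 0.0837, 0.0641]
ee_rot: [0.707, -0.024, 0.707, 0.024]
ft_force: [-0.3, -0.1, -0.9]
grip_width: 0.0214
```

Call:
{"api": "carry_out", "payload": {"plan": "1 0.1 0 0 0; 1 0.1 0 0 0; 1 0.1 0 0 0"}}

```text
clock: 21.5
ee_pos: [0.46, 0.0839, 0.0634]
ee_rot: [0.707, -0.024, 0.707, 0.024]
ft_force: [-2.7, -0.0, 6.0]
grip_width: 0.0216
```

Call:
{"api": "carry_out", "payload": {"plan": "1 0.1 0 0 0; 1 0.1 0 0 0; 1 0.1 0 0 0"}}

```text
clock: 21.88
ee_pos: [0.46, 0.0839, 0.0634]
ee_rot: [0.707, -0.024, 0.706, 0.024]
ft_force: [-7.8, 2.4, 16.9]
grip_width: 0.0216
```

Contact came at z 0.0634, exactly as predicted, so the wedge is flat on the plate. I'll ease the down force and push in.

Call:
{"api": "carry_out", "payload": {"plan": "1 -0.05 0 0.3 0; 1 -0.05 0 0.8 0; 1 -0.05 0 1.3 0; 1 -0.05 0 1.8 0; 1 -0.05 0 2.3 0; 1 -0.05 0 2.8 0; 1 -0.05 0 3.3 0; 1 -0.05 0 3.3 0"}}

```text
clock: 22.88
ee_pos: [0.4923, 0.0853, 0.0634]
ee_rot: [0.706, -0.024, 0.707, 0.023]
ft_force: [-7.4, -0.7, 13.4]
grip_width: 0.0216
```

```bash
python3 - <<'E'
from h import *
t,M=R(); print(M.round(3).tolist(),t['ft_force'])
i=snap('side','side12.png')['img'];a=i[130:260,250:380]; cv2.imwrite('pics/s12.png',cv2.resize(a[:,:,::-1],None,fx=4.5,fy=4.5,interpolation=cv2.INTER_NEAREST))
i=snap('top','top12.png')['img'];a=i[130:260,250:380]; cv2.imwrite('pics/t12.png',cv2.resize(a[:,:,::-1],None,fx=4.5,fy=4.5,interpolation=cv2.INTER_NEAREST))
E
```

```text
[[-0.001, -0.067, 0.998], [-0.001, 0.998, 0.067], [-1.0, -0.001, -0.001]] [-7.36069535 -0.67428806 13.43714642]
```

View pics/s12.png

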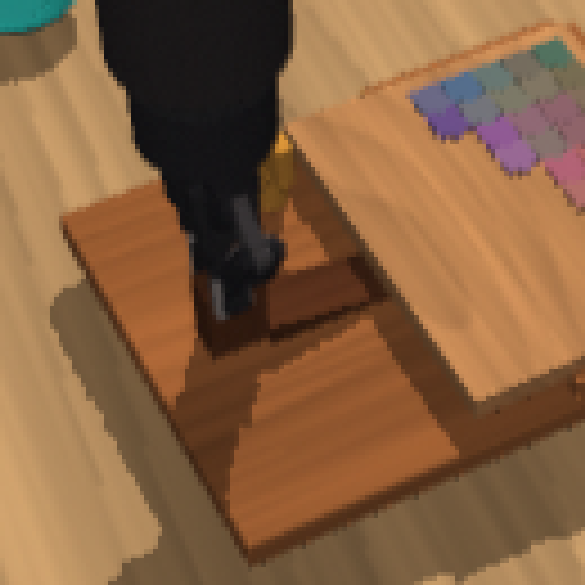

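View pics/t12.png

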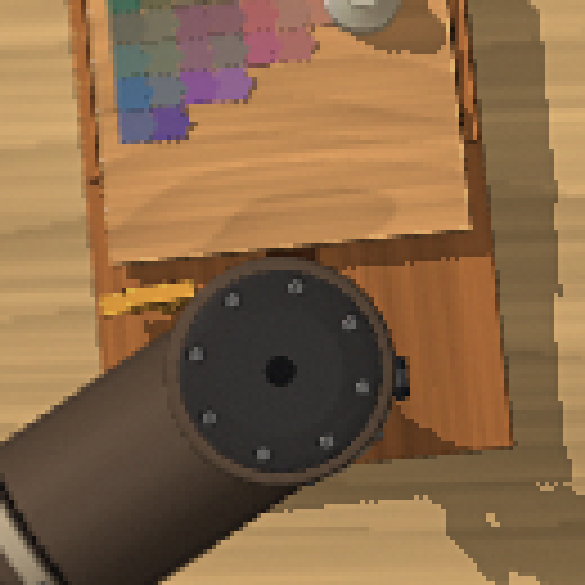

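Call:
{"api": "carry_out", "payload": {"plan": "1 -0.03 0 0.3 0; 1 -0.03 0 0.6 0; 1 -0.03 0 0.9 0; 1 -0.03 0 1.2 0; 1 -0.03 0 1.5 0; 1 -0.03 0 1.8 0; 1 -0.03 0 2.1 0; 1 -0.03 0 2.4 0; 1 -0.03 0 2.7 0; 1 -0.03 0 3 0; 1 -0.03 0 3 0; 1 -0.03 0 3 0"}}

```text
clock: 24.48
ee_pos: [0.5209, 0.0868, 0.0634]
ee_rot: [0.706, -0.024, 0.708, 0.023]
ft_force: [-10.1, -1.3, 14.5]
grip_width: 0.0212
```

```bash
python3 - <<'E'
from h import *
t,M=R(); print(M.round(3).tolist(),t['ee_pos'],t['ft_force'])
i=snap('side','side13.png')['img'];a=i[130:260,250:380]; cv2.imwrite('pics/s13.png',cv2.resize(a[:,:,::-1],None,fx=4.5,fy=4.5,interpolation=cv2.INTER_NEAREST))
i=snap('top','top13.png')['img'];a=i[130:260,250:380]; cv2.imwrite('pics/t13.png',cv2.resize(a[:,:,::-1],None,fx=4.5,fy=4.5,interpolation=cv2.INTER_NEAREST))
E
```

```text
[[-0.003, -0.067, 0.998], [-0.002, 0.998, 0.067], [-1.0, -0.002, -0.003]] [0.52086069 0.08680276 0.06336696] [-10.11173173  -1.32342829  14.50302629]
```

View pics/s13.png

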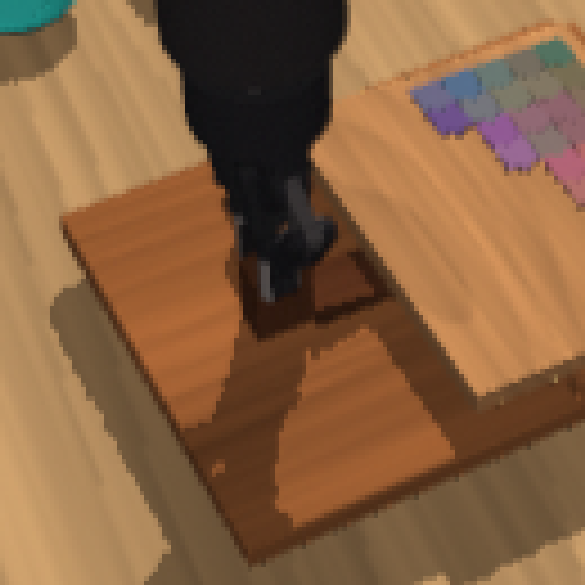

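View pics/t13.png

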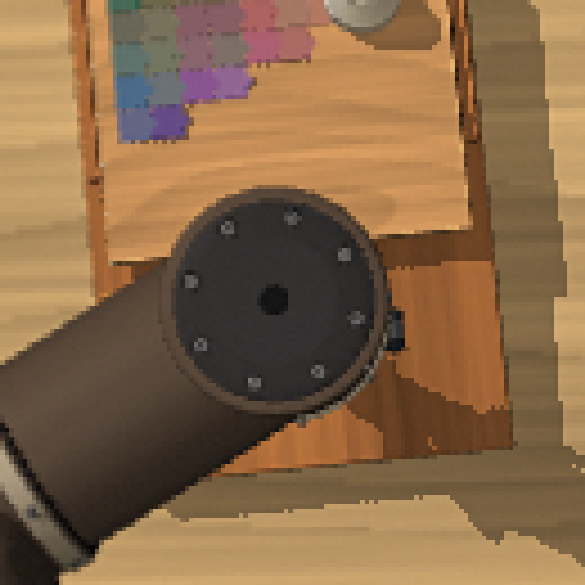

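Call:
{"api": "carry_out", "payload": {"plan": "1 -0.02 0 0.3 0; 1 -0.02 0 0.6 0; 1 -0.02 0 0.9 0; 1 -0.02 0 1 0; 1 -0.02 0 1 0; 1 -0.02 0 1 0; 1 -0.02 0 1 0"}}

```text
clock: 25.45
ee_pos: [0.5307, 0.0876, 0.0634]
ee_rot: [0.705, -0.024, 0.708, 0.023]
ft_force: [-9.1, -0.9, 12.2]
grip_width: 0.0215
```

```bash
python3 - <<'E'
from fit import *
t,M=R(); print(M.round(3).tolist(),t['ee_pos'],t['ft_force'])
T=snap('top','top14.png')
S=snap('side','side14.png');a=S['img'][130:260,300:430]; cv2.imwrite('pics/s14.png',cv2.resize(a[:,:,::-1],None,fx=4.5,fy=4.5,interpolation=cv2.INTER_CUBIC))
a=S['img'][190:250,320:380]; cv2.imwrite('pics/s14z.png',cv2.resize(a[:,:,::-1],None,fx=10,fy=10,interpolation=cv2.INTER_NEAREST))
b=cv2.imread('pics/side0.png')[190:250,320:380]; cv2.imwrite('pics/s0z.png',cv2.resize(b,None,fx=10,fy=10,interpolation=cv2.INTER_NEAREST))
c,s=np.cos(.0682),np.sin(.0682)
for z in (.062,.065,.068,.071): print(z,[((proj(S,[.6222-.034*c-s*y,.0933-.034*s+c*y,z])-[320,190]+.5)*10).round() for y in (-.12,)])
for y in('inkwell','dish1','magnifier'):print(y,[(np.round(b['box']).tolist(),round(b['conf'],2)) for b in boxes_of(y,S)],[(np.round(b['box']).tolist(),round(b['conf'],2)) for b in boxes_of(y,T)])
E
```

```text
[[-0.003, -0.067, 0.998], [-0.002, 0.998, 0.067], [-1.0, -0.002, -0.004]] [0.53071169 0.08755078 0.06338029] [-9.05053894 -0.9214592  12.17238642]
0.062 [array([363., 293.])]
0.065 [array([363., 285.])]
0.068 [array([364., 278.])]
0.071 [array([364., 271.])]
inkwell [([400.0, 176.0, 21.0, 23.0], 0.76)] [([332.0, 130.0, 14.0, 16.0], 0.68)]
dish1 [([252.0, 128.0, 29.0, 22.0], 0.72)] [([199.0, 224.0, 32.0, 30.0], 0.84), ([201.0, 185.0, 28.0, 29.0], 0.7)]
magnifier [([454.0, 327.0, 68.0, 39.0], 0.76)] [([447.0, 150.0, 28.0, 50.0], 0.7)]
```

View pics/s14.png

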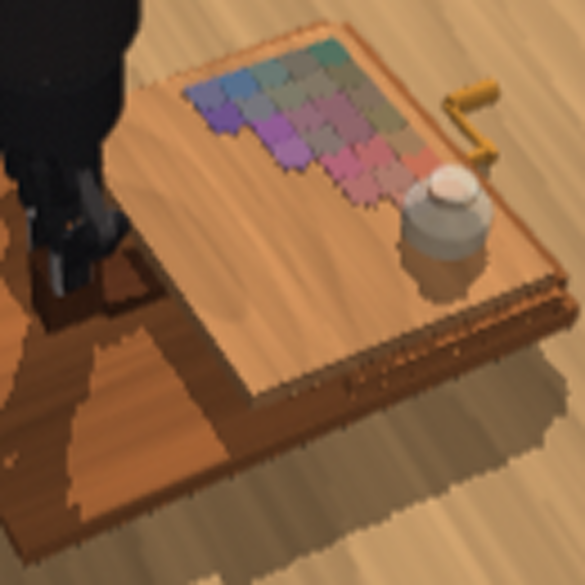

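View pics/s14z.png

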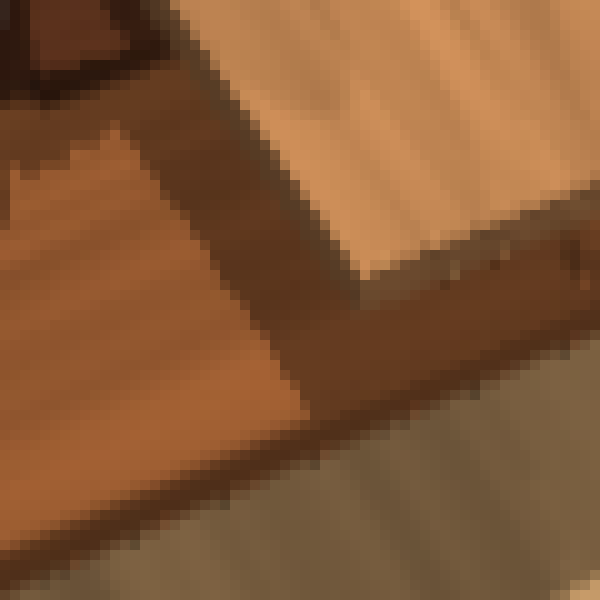

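View pics/s0z.png

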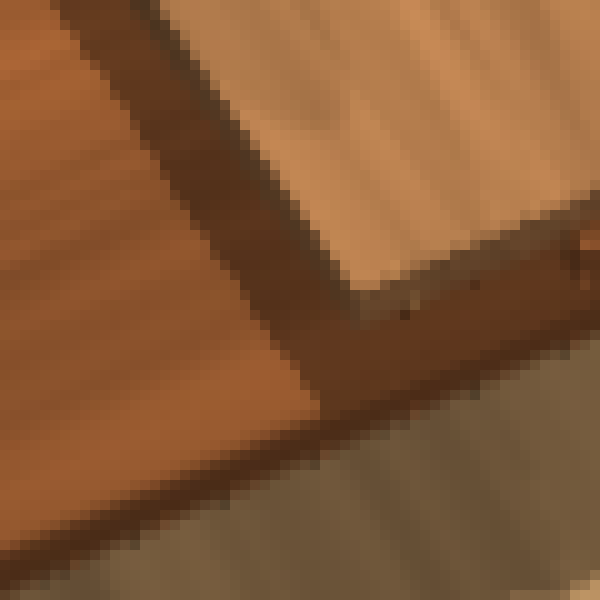

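The board's right front corner rose from row 290 to 273 in the 10x crop. That is about 5–6 mm of lift plus about 1 mm of back slide. One last look at the top view and at whether things are steady.

```bash
python3 - <<'E'
import cv2,numpy as np
a=cv2.imread('pics/top0.png')[170:205,260:310];b=cv2.imread('pics/top14.png')[170:205,260:310]
cv2.imwrite('pics/t14.png',np.vstack([cv2.resize(k,None,fx=8,fy=8,interpolation=cv2.INTER_CUBIC) for k in(a,b)]))
a=cv2.imread('pics/side0.png')[130:180,260:330];b=cv2.imread('pics/side14.png')[130:180,260:330]
cv2.imwrite('pics/s14l.png',np.vstack([cv2.resize(k,None,fx=6,fy=6,interpolation=cv2.INTER_CUBIC) for k in(a,b)]))
E
```

```text
(no output)
```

View pics/t14.png

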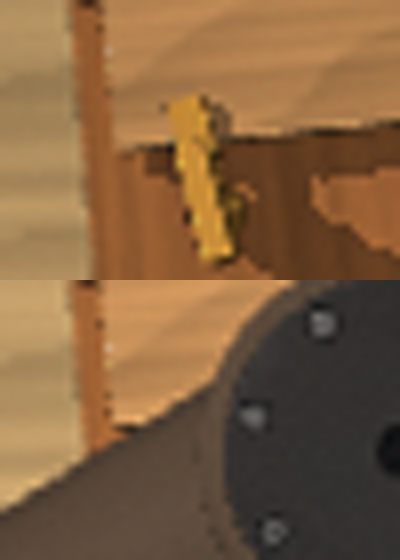

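View pics/s14l.png

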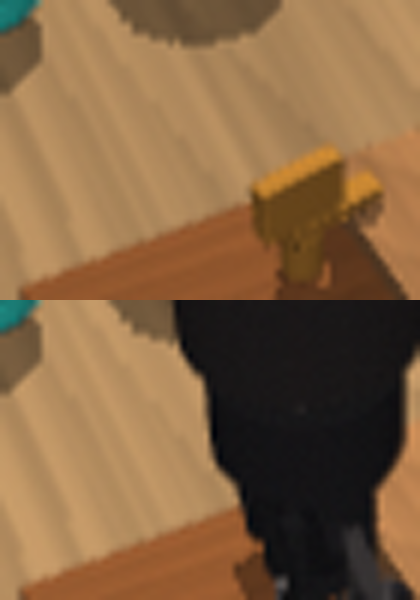

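Call:
{"api": "carry_out", "payload": {"plan": "1 0 0 0 0; 1 0 0 0 0; 1 0 0 0 0; 1 0 0 0 0"}}

```text
clock: 26.35
ee_pos: [0.5307, 0.0876, 0.0634]
ee_rot: [0.706, -0.024, 0.708, 0.023]
ft_force: [-8.5, -1.3, 13.7]
grip_width: 0.0214
```

```bash
python3 -c "
from h import *
t=telemetry.sense(); print(t['ee_pos'],t['ft_force'],t['grip_width'],abs(t['joint_vel']).max()); print(job_done())"
```

```text
[0.53074653 0.08755593 0.0633832 ] [-8.52495632 -1.26397289 13.65420257] 0.021364435717697194 0.0017133975979351035
the job is handed in; nothing more can be done
None
```

I turned the clamp about 82° counter-clockwise, leaving its finger parallel to the board's edge. I then pushed the smaller walnut wedge, flat on the base, about 55 mm under the middle of that edge. The job is handed in at about 26 s with the wedge still gripped.

**Last checks:**
- **Lift:** the board's right front corner rose about 5–6 mm in the side view, and the board slid back about 1–2 mm. The left corner was hidden by the arm, so I did not measure it separately.
- **Wedge:** the tool height stayed at the value where the wedge first touched the base plate. The arm was still, with about 14 N upward and 8.5 N backward on the tool, and the grip read 21 mm.
- **Undisturbed things:** the inkwell, both dishes and the magnifier showed within about 4 pixels (roughly 1 cm) of where they started.
- **Clamp:** it was hidden at the end. When last seen, partway through the push, it was still turned clear.

**Disagreements:** my first close on the clamp missed. The fingers shut above the wing, and the tips looked about 20 mm higher in the image than the tool data say. I re-gripped about 24 mm lower and that worked. The wedge did not clearly show the same offset.

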